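# Set the crank leg of a machine stand on its sole board

### The job

Lay the sole board flat on the bench under the raised foot of the green machine stand's crank leg, so that the whole foot will come down on the board's bare wood. Then wind the red-handled crank clockwise (seen from above) until the foot bears firmly on the board, felt as the crank growing clearly stiff, to about twice its free-running effort; stop there, do not force it, and let go. Leave the pan, the can and the hammer where they are.

Things in the scene. Friction and masses are not known exactly. Their poses are not given: they have to be found in the camera images.
- stand: Low green steel machine stand with a blue gearmotor, fixed to the bench, carrying crank, leg and foot. Deck 154 mm high; its beams lie 65 to 305 mm behind the crank leg (+x of the stand), 180 mm to each side. The leg stands at its nose, towards the robot. Origin: on the bench right under the leg's axis; x points from leg to deck, z up. Clear space all round the leg below the outer tube.
- leg_axis (a point): Point on the leg's upright axis at the mouth of its outer tube, 115 mm above the bench; fixed. Vertically below it is the foot, a black rubber disc 50 mm across. Its height differs at each start and is not given: its underside is 61 to 92 mm above the bench. It comes down 32 mm per clockwise crank turn and stays where it is left; the rubber gives 1 mm per 40 N.
- crank_axis (a point): Point on the crank's upright axis of turning (also the leg's axis), 282 mm above the bench, level with the knob point; fixed. Gear head below: 62 mm square, top at 218 mm; crank arm between 227 and 237 mm. Handle effort: 5.7 N sideways while the foot hangs free; once it bears, about 2.9 N more per 1 mm wound down. Enough at 9 N, right at 10 to 13 N, overloaded above about 16 N.
- knob (a point): Middle of the gripping length of the crank's red handle, an upright cylinder 28 mm across and 62 mm tall (240 to 302 mm above the bench) that spins freely on its pin, so it can be held while it goes round. This point is 282 mm above the bench and 70 mm from the crank axis. The crank may start at any angle. Clockwise from above lowers the foot.
- board_grip (a point): Cleat of the loose sole board. Board: pale wood, 200 x 90 mm, 28 mm thick, 0.25 to 0.5 kg, flat on the bench left or right of the stand's nose. Dark cleat on one end, flush with it, on the middle line: 50 long, 30 wide, 42 tall. This point: cleat's middle, 50 mm above the board's underside. x: along the board to its bare end (bare wood 25 to 175 mm ahead), y across, z up.
- pan: Open steel pan with two small side lugs, 150 mm across (about 200 mm over the lugs), 60 mm high, loose; bystander. Origin: centre of its underside. It stands on the side of the stand's nose where the board is not.
- can: Tin can with a yellow band, 66 mm across, 120 mm high, loose; bystander. Origin: centre of its underside.
- hammer: Hammer with a wooden handle, about 260 mm long, lying on the bench, loose; bystander.
Things that resemble listed ones, but are neither listed nor needed, are in the scene too. Of the things that look like the part that bears board_grip, the smaller one is meant.

How it is judged:
By the outcome, as a careful person would: the job done as asked, in the order asked, and still so for the second after the job is handed in, with the robot touching nothing.
It also fails if it takes over 72 s, if anything falls off the work surface, if the arm or the gripper's body presses on something with over 40 N, if the wrist force passes 120 N, or if a joint passes its speed limit or range.

### The arm

A 6-joint arm with a two-finger parallel gripper is mounted at the origin on the work surface. World frame = base frame: x ahead of the robot, y to its left, z up, the work surface at z = 0. Lengths are in m, angles in rad, forces in N, time in s.
With the tool pointing down it reaches from about 0.35 to 0.85 m from the base axis. Payload 8.1 kg.
Tool frame: the origin (TCP) lies on the centre line of the jaws, within the pads' length; the fingertips stand 22 mm ahead of it and the grasp point (between the pads) lies 3 mm ahead of it; z points along the fingers, x is the direction in which the jaws open and shut, and the axes are right-handed (so a half turn about z gives the same grasp; the last joint's range is limited). The gripper opens to 85 mm and grips with 20 to 120 N. Pads are 22 mm wide; open, the fingers measure 114 mm over their backs; the gripper's body (76 mm by 85 mm) begins 54 mm behind the grasp point. The pads swing forward as they close: fully open they stand 13 mm farther back than shut.
Start: joints at [1.174, 0.13, 1.488, -0, 1.523, -0.085], TCP at [0.184, 0.571, 0.253] pointing down, gripper open.
Joint ranges: [-2.96, 2.96], [-0.89, 2.26], [0.02, 2.5], [-1.34, 4.48], [0, 2.73], [-2.66, 2.66]. Speed limits (rad/s): [2.39, 2.39, 2.79, 3.14, 3.14, 3.14].

### API

Orientations are given as a 3x3 rotation matrix whose columns are the frame's x, y, z axes.
In Python, from cell import sensors, imaging, ticket gives the robot as it stands. The module is installed in compiled form; this text tells all that it offers.
- The arm moves only by the tool move_arm, never from a script. Its argument "series" is a list of rows, each an object of numbers: "x", "y", "z": the shift along the tool's x, y, z in cm; "turn": the turn about the tool's z in rad; "hand": the finger opening in cm, from 0 to 8.54. A call has 1 to 12 rows; each row is the pose to reach, as a shift and turn from the pose commanded when the call began, along the tool's axes at that moment; what a row does not reach only later rows make up. A row lasts 1/12 s, in which the tool goes at most 41.7 mm and 7.16 degrees, less where a joint would pass 70% of its speed; a pose out of reach is approached as far as the arm can. A call with a gripper value outside its range is refused whole. The fingers move at their own pace and stop on an object; "squeeze" is the grip in N (left out, the last holds). Time passes only in rows, so rows that repeat a pose let the fingers close. It gives the time, the measured TCP pose, the force and the opening at its end, in the units of the state.
- sensors.sense(): the state, without advancing time (a new reading comes with each control period).
- imaging.capture(name): name is "scene" or "top" or "wrist"; returns (picture, depth): 384x512x3 uint8, red, green, blue; 384x512 float32, m along the optical axis (not along the pixel's ray), 0 where there is no reading.
- imaging.calibration(name): a dict with "K" (3x3 intrinsics, pixels), "world_from_camera" (4x4, takes a point from camera to world coordinates); the wrist camera has in their place "hand_eye" (4x4, takes a point from camera to tool coordinates, whose origin is the TCP and whose axes are the tool frame's). Camera axes: x right, y down, z forward; pixel columns grow to the right and rows downward; lengths in m; the calibration is good to about 2 mm. A picture is of the moment at which its call begins: read the wrist's pose just before it. calibration takes no time and is no camera call.
- ticket.sign_off(): hands the job in, once; it reports no verdict.
The state is a dict: "clock": time; "qpos": joint angles; "joint_vel": joint speeds; "joint_torque": joint torques, N m; "ee_pos": TCP position; "tool_rot": TCP orientation; "contact_force": force on the tool from outside, world axes, zero at the start; "ft_torque": the same for the moment, N m; "width": opening from 0.0 (shut) to 1.0 (fully open).
Only numpy, scipy, OpenCV 4.12 (cv2) and the standard library are available. Lean on these libraries where they do the work, as an engineer would, in place of code of your own. Each camera call takes 0.05 s, during which the arm holds its last target. There are 200 camera calls.

## Working session

There is one attempt and no reset: what is moved stays moved. The work goes in short steps, Python scripts to look and compute and a tool call to move; the robot and the scene stay as the last step left them, time stands still between calls to the robot, and variables do not carry over. Pictures are saved under pics/ and viewed, about 8 in all and at most 12, crops included, and the job is handed in when it is done.

Besides the shell and the picture viewer there is one more tool, called by a JSON object that holds its "method" and its "body", one argument or row to a line. move_arm: Moves the arm, as the interface text tells. Its arguments: {"type":"object","properties":{"series":{"type":"array","items":{"type":"object","properties":{"x":{"type":"number"},"y":{"type":"number"},"z":{"type":"number"},"turn":{"type":"number"},"hand":{"type":"number"}}}},"squeeze":{"type":"number"}},"required":["series"]}

```bash
mkdir -p pics; cat > h.py <<'E'
import numpy as np, cv2
from cell import sensors, imaging, ticket
def snap(name):
    s=sensors.sense(); p,d=imaging.capture(name); c=imaging.calibration(name); K=np.array(c["K"])
    if name=="wrist":
        T=np.eye(4);T[:3,:3]=np.array(s["tool_rot"]);T[:3,3]=s["ee_pos"];T=T@np.array(c["hand_eye"])
    else: T=np.array(c["world_from_camera"])
    v,u=np.mgrid[:d.shape[0],:d.shape[1]]
    P=np.stack([(u-K[0,2])/K[0,0]*d,(v-K[1,2])/K[1,1]*d,d],-1)@T[:3,:3].T+T[:3,3]
    P[d==0]=np.nan
    return p,d,P,K,T
def save(p,f,box=None,sc=1):
    if box: p=p[box[1]:box[3],box[0]:box[2]]
    cv2.imwrite("pics/"+f,cv2.resize(p[...,::-1],None,fx=sc,fy=sc,interpolation=cv2.INTER_CUBIC))
E
python3 - <<'E'
from h import *
ims=[]
for n in("scene","top"):
    p,d,P,K,T=snap(n); np.savez(n+".npz",p=p,P=P,K=K,T=T); ims.append(p)
    print(n,T.round(3).tolist(),K[0,0])
    save(p,n+"0.png",sc=1.5)
s=sensors.sense();print({k:np.round(v,3).tolist() for k,v in s.items()})
E
```

```text
scene [[0.612, 0.471, -0.635, 1.344], [0.791, -0.352, 0.501, -0.595], [0.012, -0.809, -0.588, 0.941], [0.0, 0.0, 0.0, 1.0]] 424.25367571378473
top [[0.014, -0.991, 0.135, 0.378], [-0.999, -0.01, 0.034, 0.036], [-0.032, -0.135, -0.99, 1.201], [0.0, 0.0, 0.0, 1.0]] 364.5364044964099
{'clock': 0.1, 'qpos': [1.174, 0.131, 1.489, -0.0, 1.523, -0.085], 'joint_vel': [0.002, -0.002, -0.003, -0.002, 0.002, 0.001], 'joint_torque': [0.001, -57.096, -50.194, -0.0, 0.008, -0.0], 'ee_pos': [0.184, 0.571, 0.252], 'tool_rot': [[0.307, 0.952, -0.001], [0.952, -0.307, -0.002], [-0.002, -0.0, -1.0]], 'contact_force': [-0.674, -0.386, -0.404], 'ft_torque': [0.031, -0.038, -0.032], 'width': 1.001}
```

View pics/scene0.png

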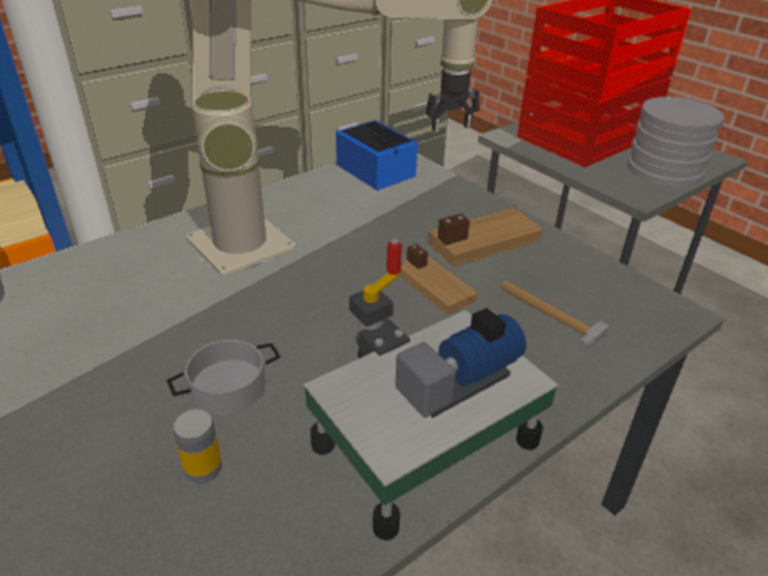

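View pics/top0.png

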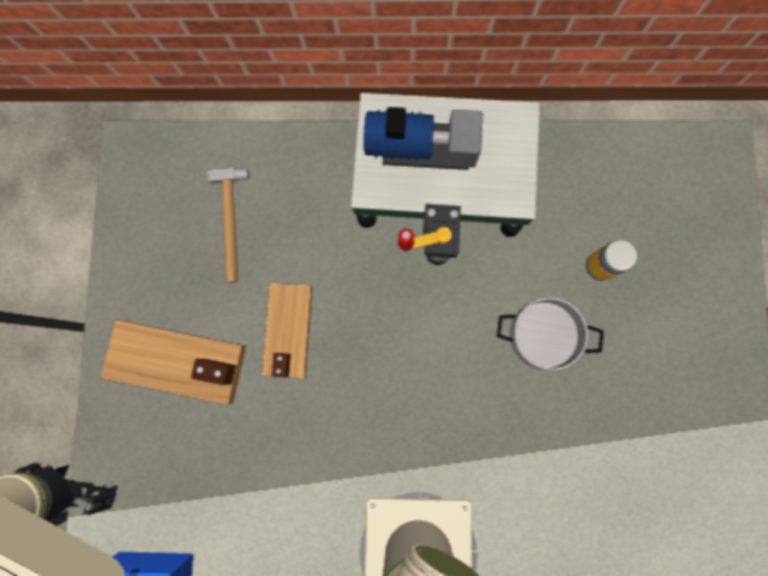

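The scene view (768x576) shows the stand in the middle right, its red knob at (394,257). In the top view the knob is at (406,239) and the crank hub at (444,235). There are two boards in the top view: a small one at (287,330) with its cleat at (281,364), and a large one at (172,362). The small one fits, since the smaller is meant. The pan is at (549,333), the can at (615,258) and the hammer at (230,225). Next I'll measure the board, crank and knob, and take a confirming crop.

```bash
python3 - <<'E'
from h import *
z=np.load("top.npz");p,P=z["p"],z["P"]
def at(u,v): return P[int(v/1.5),int(u/1.5)].round(3)
for n,uv in dict(small=(288,310),cleat=(281,366),big=(160,350),knob=(406,235),hub=(444,234),bench=(340,330),deck=(440,190)).items(): print(n,at(*uv))
X,Y,Z=P[...,0],P[...,1],P[...,2]
def rect(m,zz=None):
    pts=P[m][:,:2].astype(np.float32); r=cv2.minAreaRect(pts); return np.round(r[0],4),np.round(r[1],3),round(r[2],1),m.sum()
def win(u0,v0,u1,v1):
    m=np.zeros(Z.shape,bool); m[int(v0/1.5):int(v1/1.5),int(u0/1.5):int(u1/1.5)]=1; return m
w=win(255,275,320,385)
b=w&(Z>.018)&(Z<.036); print("small",rect(b),np.nanmedian(Z[b]))
c=w&(Z>.055); print("cleat",rect(c),np.nanmedian(Z[c]))
b=win(95,310,250,410)&(Z>.015)&(Z<.05);print("big",rect(b))
k=win(390,220,422,258)&(Z>.27); print("knob",P[k].mean(0),P[k].min(0),P[k].max(0),k.sum())
a=win(400,200,480,270)&(Z>.222); 
hsv=cv2.cvtColor(p,cv2.COLOR_RGB2HSV); yel=(hsv[...,0]>15)&(hsv[...,0]<32)&(hsv[...,1]>150)
ya=a&yel; print("arm",rect(ya),np.nanmax(Z[ya]))
g=win(415,195,470,265)&(Z>.21)&(Z<.224)&~yel; print("gear",rect(g))
d=win(340,90,545,225)&(Z>.145)&(Z<.165); print("deck",rect(d),np.nanmedian(Z[d]))
# scene knob
z=np.load("scene.npz");p2,Q=z["p"],z["P"];h2=cv2.cvtColor(p2,cv2.COLOR_RGB2HSV)
m=((h2[...,0]<6)|(h2[...,0]>174))&(h2[...,1]>150)&(np.abs(Q[...,2]-.27)<.04)&(Q[...,0]<.9)&(Q[...,0]>.4);q=Q[m];print("sceneknob",q.mean(0),q.min(0),q.max(0),m.sum())
m=(h2[...,0]>15)&(h2[...,0]<32)&(h2[...,1]>150)&(Q[...,2]>.2)&(Q[...,2]<.26)&(Q[...,0]>.3)&(Q[...,0]<.9)&(abs(Q[...,1])<.3);q=Q[m];print("scenearm",q.mean(0),q.min(0),q.max(0))
m=np.load("top.npz")["p"]; save(m,"crop_boards.png",(60,180,215,275),4)
save(p2,"crop_leg.png",(215,140,330,260),4)
E
```

```text
small [0.501 0.284 0.032]
cleat [0.378 0.286 0.071]
big [0.41  0.557 0.04 ]
knob [0.599 0.033 0.31 ]
hub [ 0.617 -0.037  0.239]
bench [ 0.459  0.176 -0.   ]
deck [ 0.729 -0.034  0.155]
small (array([0.457 , 0.2865]), array([0.091, 0.2  ]), 87.7, np.int64(1545)) 0.029348262852042062
cleat (array([0.3817, 0.2893]), array([0.031, 0.049]), 89.7, np.int64(171)) 0.07082434663671666
big (array([0.3856, 0.5292]), array([0.286, 0.128]), 79.6, np.int64(3188))
knob [0.59572139 0.03154882 0.301165  ] [0.58544414 0.0181306  0.27394691] [0.61269061 0.04350018 0.31304722] 111
arm (array([ 0.6102, -0.0126]), array([0.026, 0.073]), 16.3, np.int64(210)) 0.25797184738577383
gear (array([ 0.617 , -0.0356]), array([0.062, 0.062]), 86.7, np.int64(342))
deck (array([ 0.7899, -0.0464]), array([0.361, 0.269]), 86.7, np.int64(6698)) 0.15515431686043535
sceneknob [0.60899274 0.02540247 0.27807608] [0.59344819 0.01533236 0.24627566] [0.61852468 0.03964922 0.30715523] 173
scenearm [ 0.61863995 -0.01851273  0.23473967] [ 0.59508083 -0.05007681  0.2152566 ] [0.63553378 0.04143431 0.24371936]
```

View pics/crop_boards.png

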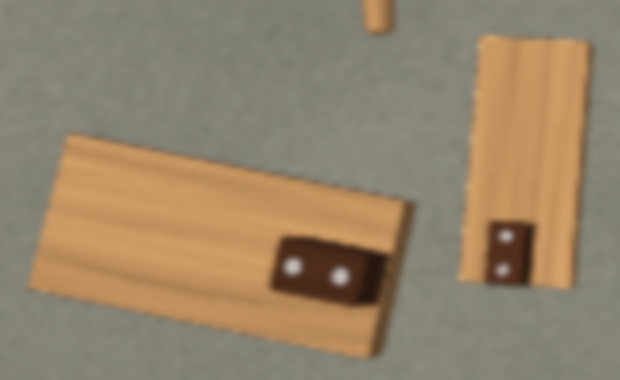

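View pics/crop_leg.png

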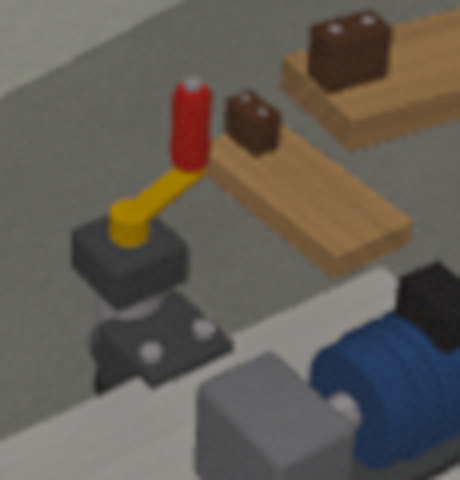

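The crops confirm it: the small board (crop x 460–590) measures 200x91 mm and is 29 mm thick, with its cleat top at 71 mm (28+42). The large one is 286x128 mm, so it is the decoy. The leg/crank axis is near (0.617,-0.036) and the knob near (0.600,0.032), which are 70 mm apart as stated. Next I'll move above the cleat.

{"method": "move_arm", "body": {
  "series": [
    {"x": -4,"y": 5.4,"z": 0,"turn": -0.1},
    {"x": -8,"y": 10.8,"z": 0,"turn": -0.2},
    {"x": -10.4,"y": 13.8,"z": 1,"turn": -0.274},
    {"x": -13,"y": 17,"z": 2,"turn": -0.274},
    {"x": -15,"y": 20,"z": 3,"turn": -0.274},
    {"x": -18,"y": 24,"z": 4,"turn": -0.274},
    {"x": -20.8,"y": 27.5,"z": 5,"turn": -0.274},
    {"x": -20.8,"y": 27.5,"z": 5,"turn": -0.274},
    {"x": -20.8,"y": 27.5,"z": 5,"turn": -0.274},
    {"x": -20.8,"y": 27.5,"z": 5,"turn": -0.274},
    {"x": -20.8,"y": 27.5,"z": 5,"turn": -0.274},
    {"x": -20.8,"y": 27.5,"z": 5,"turn": -0.274}
  ]
}}

```text
$.series[0]: bad value
```

```bash
python3 - <<'E'
from h import *
p,d,P,K,T=snap("wrist"); np.savez("w1.npz",p=p,P=P,K=K,T=T); save(p,"w1.png",sc=1.25)
s=sensors.sense(); R=np.array(s["tool_rot"]);t=np.array(s["ee_pos"]);print(t,R.round(3).tolist(),s["width"])
Z=P[...,2]
near=np.hypot(P[...,0]-.457,P[...,1]-.2865)<.17
c=near&(Z>.06)&(Z<.08)&(np.hypot(P[...,0]-.382,P[...,1]-.289)<.06)
b=near&(Z>.02)&(Z<.036)
for m in(c,b):
    r=cv2.minAreaRect(P[m][:,:2].astype(np.float32));print(r,m.sum(),np.median(Z[m]))
E
```

```text
[0.18388447 0.57070293 0.25246337] [[0.307, 0.952, -0.001], [0.952, -0.307, -0.001], [-0.001, -0.0, -1.0]] 0.9976283526383416
((0.3836478888988495, 0.28447282314300537), (0.018394609913229942, 0.0495527908205986), 83.05218505859375) 244 0.0710334390347234
((0.4529837667942047, 0.24442505836486816), (0.0011615679832175374, 0.0044957674108445644), 87.40328979492188) 3 0.02876360648740145
```

View pics/w1.png

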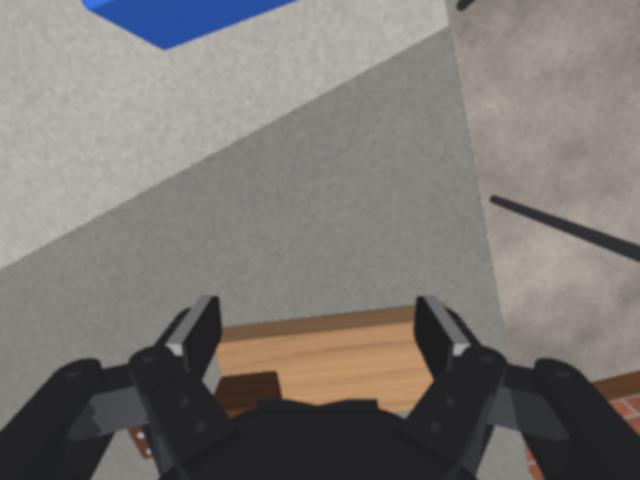

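The move was refused, so this picture is from the start pose: the big board lies below and the gripper hides the rest. A row probably needs every field, so I'll add "hand".

{"method": "move_arm", "body": {
  "series": [
    {"x": -4,"y": 5.4,"z": 0,"turn": -0.1,"hand": 8.5},
    {"x": -8,"y": 10.8,"z": 0,"turn": -0.2,"hand": 8.5},
    {"x": -10.4,"y": 13.8,"z": 1,"turn": -0.274,"hand": 8.5},
    {"x": -13,"y": 17,"z": 2,"turn": -0.274,"hand": 8.5},
    {"x": -15,"y": 20,"z": 3,"turn": -0.274,"hand": 8.5},
    {"x": -18,"y": 24,"z": 4,"turn": -0.274,"hand": 8.5},
    {"x": -20.8,"y": 27.5,"z": 5,"turn": -0.274,"hand": 8.5},
    {"x": -20.8,"y": 27.5,"z": 5,"turn": -0.274,"hand": 8.5},
    {"x": -20.8,"y": 27.5,"z": 5,"turn": -0.274,"hand": 8.5},
    {"x": -20.8,"y": 27.5,"z": 5,"turn": -0.274,"hand": 8.5},
    {"x": -20.8,"y": 27.5,"z": 5,"turn": -0.274,"hand": 8.5},
    {"x": -20.8,"y": 27.5,"z": 5,"turn": -0.274,"hand": 8.5}
  ],
  "squeeze": 60
}}

```text
clock: 1.15
ee_pos: [0.3817, 0.2893, 0.2035]
tool_rot: [[0.038, 0.999, -0.0], [0.999, -0.038, 0.0], [0.0, -0.0, -1.0]]
contact_force: [-0.1, 0.2, -0.8]
width: 0.993
```

```bash
python3 - <<'E'
from h import *
p,d,P,K,T=snap("wrist"); np.savez("w1.npz",p=p,P=P,K=K,T=T); save(p,"w1.png",sc=1.25)
s=sensors.sense(); R=np.array(s["tool_rot"]);t=np.array(s["ee_pos"]);print(t,R.round(3).tolist(),s["width"])
print(R.T@(np.array([.382,.289,.053])-t)*100)
E
```

```text
[0.38155478 0.28970428 0.20359608] [[0.037, 0.999, 0.0], [0.999, -0.037, 0.001], [0.001, 0.0, -1.0]] 0.9940879765930244
[-0.07744622  0.04632312 15.0595681 ]
```

{"method": "move_arm", "body": {
  "series": [
    {"x": 0,"y": 0,"z": 4,"turn": 0,"hand": 8.5},
    {"x": 0,"y": 0,"z": 8,"turn": 0,"hand": 8.5},
    {"x": 0,"y": 0,"z": 11,"turn": 0,"hand": 8.5},
    {"x": 0,"y": 0,"z": 13,"turn": 0,"hand": 8.5},
    {"x": 0,"y": 0,"z": 14.7,"turn": 0,"hand": 8.5},
    {"x": 0,"y": 0,"z": 14.7,"turn": 0,"hand": 8.5},
    {"x": 0,"y": 0,"z": 14.7,"turn": 0,"hand": 8.5}
  ]
}}

```text
clock: 1.78
ee_pos: [0.3808, 0.2894, 0.0559]
tool_rot: [[0.036, 0.999, -0.002], [0.999, -0.036, -0.001], [-0.001, -0.002, -1.0]]
contact_force: [-0.8, 0.1, 0.1]
width: 0.996
```

{"method": "move_arm", "body": {
  "series": [
    {"x": 0,"y": 0,"z": 0,"turn": 0,"hand": 5},
    {"x": 0,"y": 0,"z": 0,"turn": 0,"hand": 3.5},
    {"x": 0,"y": 0,"z": 0,"turn": 0,"hand": 2},
    {"x": 0,"y": 0,"z": 0,"turn": 0,"hand": 2},
    {"x": 0,"y": 0,"z": 0,"turn": 0,"hand": 2},
    {"x": 0,"y": 0,"z": 0,"turn": 0,"hand": 2},
    {"x": 0,"y": 0,"z": 0,"turn": 0,"hand": 2},
    {"x": 0,"y": 0,"z": 0,"turn": 0,"hand": 2},
    {"x": 0,"y": 0,"z": 0,"turn": 0,"hand": 2},
    {"x": 0,"y": 0,"z": 0,"turn": 0,"hand": 2}
  ]
}}

```text
clock: 2.62
ee_pos: [0.3828, 0.2893, 0.0575]
tool_rot: [[0.038, 0.999, 0.002], [0.999, -0.038, 0.001], [0.001, 0.002, -1.0]]
contact_force: [-0.9, 1.0, 6.5]
width: 0.341
```

{"method": "move_arm", "body": {
  "series": [
    {"x": 0,"y": 0,"z": -0.6,"turn": 0,"hand": 2},
    {"x": 0,"y": 0,"z": -1.2,"turn": 0,"hand": 2},
    {"x": -2,"y": 0,"z": -1.2,"turn": 0,"hand": 2},
    {"x": -5,"y": 0,"z": -1.2,"turn": 0,"hand": 2},
    {"x": -9,"y": 0,"z": -1.2,"turn": 0,"hand": 2},
    {"x": -13,"y": 0,"z": -1.2,"turn": 0,"hand": 2},
    {"x": -17,"y": 0,"z": -1.2,"turn": 0,"hand": 2},
    {"x": -21,"y": 0,"z": -1.2,"turn": 0,"hand": 2},
    {"x": -25,"y": 0,"z": -1.2,"turn": 0,"hand": 2},
    {"x": -28.5,"y": 0,"z": -1.2,"turn": 0,"hand": 2},
    {"x": -30.5,"y": 0,"z": -1.2,"turn": 0,"hand": 2},
    {"x": -31.4,"y": 0,"z": -1.2,"turn": 0,"hand": 2}
  ]
}}

```text
clock: 3.62
ee_pos: [0.3696, -0.0276, 0.0686]
tool_rot: [[0.041, 0.999, -0.0], [0.999, -0.041, -0.001], [-0.001, -0.0, -1.0]]
contact_force: [-0.1, -0.6, -3.7]
width: 0.341
```

```bash
python3 - <<'E'
from h import *
p,d,P,K,T=snap("scene"); p2,d2,P2,_,_=snap("top")
save(np.hstack([p,p2])[60:330],"mid.png",sc=.78)
s=sensors.sense(); R=np.array(s["tool_rot"]);t=np.array(s["ee_pos"]);print(t,R.round(3).tolist(),s["width"],np.round(s["contact_force"],1))
Z=P2[...,2]; m=(Z>.03)&(Z<.06)&(P2[...,0]>.42)&(P2[...,0]<.57)&(abs(P2[...,1]+.01)<.09)
print(cv2.minAreaRect(P2[m][:,:2].astype(np.float32)),m.sum())
for a,b in((.43,.45),(.47,.49),(.52,.54)):
    k=m&(P2[...,0]>a)&(P2[...,0]<b); print(a,Z[k].mean().round(4),P2[k][:,1].min().round(4),P2[k][:,1].max().round(4))
E
```

```text
[ 0.36988226 -0.0261778   0.06845417] [[0.041, 0.999, -0.0], [0.999, -0.041, -0.0], [-0.0, -0.0, -1.0]] 0.340089063796542 [-0.8  0.1 -4.1]
((0.48587745428085327, -0.032990168780088425), (0.08944115787744522, 0.11865103989839554), 89.8382568359375) 906
0.43 0.0399 -0.0744 -0.0075
0.47 0.0401 -0.0777 0.0117
0.52 0.0396 -0.0779 0.0089
```

View pics/mid.png

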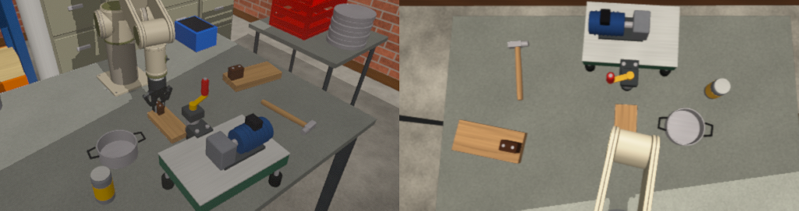

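The board is held level, with its top at 40 mm and its centre line at y=-0.033, and the bystanders haven't moved. Next I'll push it forward under the foot and lower it.

{"method": "move_arm", "body": {
  "series": [
    {"x": 0,"y": 2,"z": 0,"turn": 0,"hand": 2},
    {"x": 0,"y": 4,"z": 0,"turn": 0,"hand": 2},
    {"x": 0,"y": 6,"z": 0,"turn": 0,"hand": 2},
    {"x": 0,"y": 8,"z": 0,"turn": 0,"hand": 2},
    {"x": 0,"y": 10,"z": 0,"turn": 0,"hand": 2},
    {"x": 0,"y": 12,"z": 0,"turn": 0,"hand": 2},
    {"x": 0,"y": 13.2,"z": 0,"turn": 0,"hand": 2},
    {"x": 0,"y": 13.2,"z": 0,"turn": 0,"hand": 2},
    {"x": 0,"y": 13.2,"z": 0.6,"turn": 0,"hand": 2},
    {"x": 0,"y": 13.2,"z": 1.0,"turn": 0,"hand": 2},
    {"x": 0,"y": 13.2,"z": 1.2,"turn": 0,"hand": 2},
    {"x": 0,"y": 13.2,"z": 1.2,"turn": 0,"hand": 2}
  ]
}}

```text
clock: 4.72
ee_pos: [0.5014, -0.029, 0.0573]
tool_rot: [[0.037, 0.999, -0.001], [0.999, -0.037, 0.001], [0.001, -0.001, -1.0]]
contact_force: [-7.0, 3.3, 11.3]
width: 0.345
```

```bash
python3 - <<'E'
from h import *
p,d,P,K,T=snap("scene"); save(p,"place.png",(200,100,370,270),3.5)
p2,d2,P2,_,_=snap("top")
Z=P2[...,2]; m=(Z>.018)&(Z<.04)&(P2[...,0]>.48)&(P2[...,0]<.59)&(abs(P2[...,1]+.03)<.09)
print(cv2.minAreaRect(P2[m][:,:2].astype(np.float32)),m.sum(),Z[m].mean())
s=sensors.sense();print(s["ee_pos"],s["contact_force"])
E
```

```text
((0.5335662364959717, 0.006731370463967323), (0.10852949321269989, 0.028571734204888344), 7.075850009918213) 53 0.02913459048428877
[ 0.50146492 -0.02906585  0.05729934] [-5.86327428  3.93381447 11.3280813 ]
```

View pics/place.png

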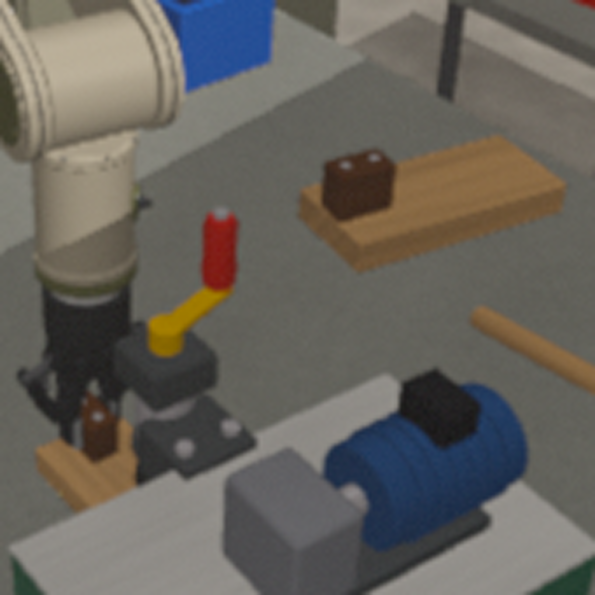

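The board is down under the leg with the cleat facing the robot (place.png, cleat ~(98,425)). Now I'll release it and back off.

{"method": "move_arm", "body": {
  "series": [
    {"x": 0,"y": 0,"z": 0,"turn": 0,"hand": 3.5},
    {"x": 0,"y": 0,"z": 0,"turn": 0,"hand": 5},
    {"x": 0,"y": 0,"z": 0,"turn": 0,"hand": 6},
    {"x": 0,"y": 0,"z": 0,"turn": 0,"hand": 6},
    {"x": 0,"y": 0,"z": 0,"turn": 0,"hand": 6},
    {"x": 0,"y": 0,"z": -3,"turn": 0,"hand": 6},
    {"x": 0,"y": 0,"z": -6,"turn": 0,"hand": 6},
    {"x": 0,"y": -3,"z": -9,"turn": 0,"hand": 6},
    {"x": 0,"y": -6,"z": -12,"turn": 0,"hand": 6},
    {"x": 0,"y": -9,"z": -15,"turn": 0,"hand": 6},
    {"x": 0,"y": -9,"z": -19,"turn": 0,"hand": 6},
    {"x": 0,"y": -9,"z": -23,"turn": 0,"hand": 6}
  ]
}}

```text
clock: 5.82
ee_pos: [0.4094, -0.0262, 0.2865]
tool_rot: [[0.038, 0.999, -0.002], [0.999, -0.038, 0.0], [0.0, -0.002, -1.0]]
contact_force: [0.9, -0.4, -0.2]
width: 0.704
```

```bash
python3 - <<'E'
from h import *
p,d,P,K,T=snap("wrist"); save(p,"w2.png")
p2,d2,P2,_,_=snap("top"); save(p2,"t2.png")
Z=P2[...,2]
def rep(n,m,rect=True): print(n,m.sum(),cv2.minAreaRect(P2[m][:,:2].astype(np.float32)),P2[m].mean(0).round(4))
m=(Z>.018)&(Z<.04)&(P2[...,0]>.44)&(P2[...,0]<.60)&(abs(P2[...,1]+.03)<.09)
if m.sum()>20: rep("board",m)
c=(Z>.06)&(Z<.085)&(P2[...,0]>.45)&(P2[...,0]<.55)&(abs(P2[...,1]+.03)<.05)
if c.sum()>20: rep("cleat",c)
hsv=cv2.cvtColor(p2,cv2.COLOR_RGB2HSV)
r=((hsv[...,0]<6)|(hsv[...,0]>174))&(hsv[...,1]>120)&(Z>.29)&(Z<.33)&(P2[...,0]>.5)&(P2[...,0]<.75)
if r.sum()>20: rep("knobtop",r)
s=sensors.sense();print(s["clock"],s["ee_pos"],s["tool_rot"],s["qpos"])
E
```

```text
board 370 ((0.5554837584495544, -0.03215508908033371), (0.08930164575576782, 0.08787941932678223), 1.0037587881088257) [ 0.5768 -0.0371  0.0292]
knobtop 67 ((0.5983675122261047, 0.032676249742507935), (0.023278703913092613, 0.025177333503961563), 78.72232818603516) [0.5961 0.0325 0.3033]
5.9167 [ 0.41462976 -0.02720231  0.29399414] [[ 0.03810126  0.99919657  0.01242997]
 [ 0.999272   -0.0380741  -0.0024146 ]
 [-0.0019394   0.01251292 -0.99991983]] [-1.89015069e-01 -4.13969415e-01  1.90849926e+00 -3.61796867e-05
  1.63440020e+00 -1.72171550e+00]
```

View pics/t2.png

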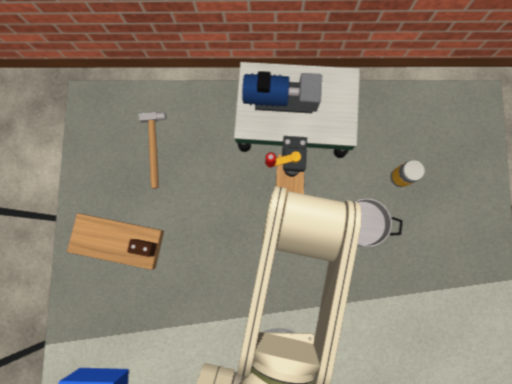

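The top view (512x384) shows bare wood running under the leg at (290,178), the knob at (271,160), and the bystanders unmoved. Now I'll go above the knob.

{"method": "move_arm", "body": {
  "series": [
    {"x": 0,"y": 0,"z": -4,"turn": 0,"hand": 6},
    {"x": 0,"y": 0,"z": -8,"turn": 0,"hand": 6},
    {"x": 1,"y": 3,"z": -8,"turn": 0,"hand": 6},
    {"x": 2,"y": 6,"z": -8,"turn": 0,"hand": 6},
    {"x": 3,"y": 9,"z": -8,"turn": 0,"hand": 6},
    {"x": 4,"y": 12,"z": -8,"turn": 0,"hand": 6},
    {"x": 5,"y": 15,"z": -8,"turn": 0,"hand": 6},
    {"x": 6,"y": 17,"z": -8,"turn": 0,"hand": 6},
    {"x": 6.5,"y": 18.5,"z": -8,"turn": 0,"hand": 6},
    {"x": 6.5,"y": 18.5,"z": -8,"turn": 0,"hand": 6},
    {"x": 6.5,"y": 18.5,"z": -8,"turn": 0,"hand": 6},
    {"x": 6.5,"y": 18.5,"z": -8,"turn": 0,"hand": 6}
  ]
}}

```text
clock: 6.92
ee_pos: [0.599, 0.0311, 0.366]
tool_rot: [[0.038, 0.999, -0.001], [0.999, -0.038, -0.0], [-0.0, -0.001, -1.0]]
contact_force: [0.2, 0.1, -0.1]
width: 0.704
```

```bash
python3 - <<'E'
from h import *
s=sensors.sense();print(s["clock"],s["ee_pos"],s["tool_rot"])
R=np.array(s["tool_rot"]);print(R.T@(np.array([.599,.032,.285])-s["ee_pos"])*100)
p,d,P,K,T=snap("scene")
h2=cv2.cvtColor(p,cv2.COLOR_RGB2HSV);m=((h2[...,0]<6)|(h2[...,0]>174))&(h2[...,1]>150)&(np.abs(P[...,2]-.27)<.04)&(P[...,0]<.7)&(P[...,0]>.55);print(P[m].mean(0),m.sum())
pw,dw,Pw,_,_=snap("wrist"); save(np.hstack([pw,p]),"w3.png",sc=.78)
hs=cv2.cvtColor(pw,cv2.COLOR_RGB2HSV);m=((hs[...,0]<6)|(hs[...,0]>174))&(hs[...,1]>150)&(Pw[...,2]>.24)&(Pw[...,2]<.32)&(Pw[...,0]>.5)&(Pw[...,0]<.7);print(m.sum(), np.nanmean(Pw[m],0) if m.any() else 0)
E
```

```text
6.9167 [0.5989716  0.03107522 0.36597508] [[ 3.79165340e-02  9.99280640e-01 -7.34733593e-04]
 [ 9.99280890e-01 -3.79166703e-02 -1.72366873e-04]
 [-2.00101530e-04 -7.27669684e-04 -9.99999715e-01]]
[9.41395467e-02 5.22378679e-03 8.09748769e+00]
[0.60893325 0.02554993 0.27809031] 174
1078 [0.59370178 0.03375826 0.29133225]
```

View pics/w3.png

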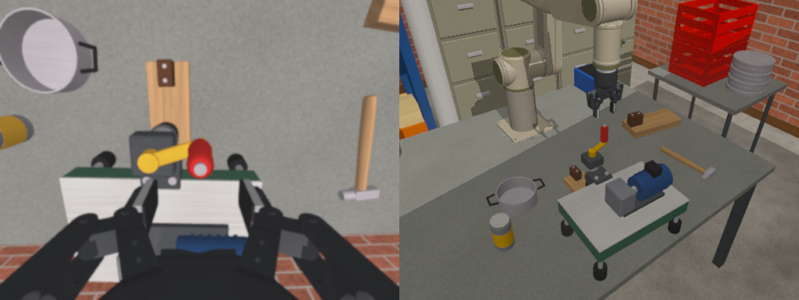

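The left half (wrist view) shows the board running centrally under the leg and the knob at (200,160) between the jaws. Now I'll descend and grip.

{"method": "move_arm", "body": {
  "series": [
    {"x": 0,"y": 0,"z": 3,"turn": 0,"hand": 6},
    {"x": 0,"y": 0,"z": 6,"turn": 0,"hand": 6},
    {"x": 0.1,"y": 0,"z": 8.1,"turn": 0,"hand": 6},
    {"x": 0.1,"y": 0,"z": 8.1,"turn": 0,"hand": 6},
    {"x": 0.1,"y": 0,"z": 8.1,"turn": 0,"hand": 6},
    {"x": 0.1,"y": 0,"z": 8.1,"turn": 0,"hand": 4},
    {"x": 0.1,"y": 0,"z": 8.1,"turn": 0,"hand": 2},
    {"x": 0.1,"y": 0,"z": 8.1,"turn": 0,"hand": 2},
    {"x": 0.1,"y": 0,"z": 8.1,"turn": 0,"hand": 2},
    {"x": 0.1,"y": 0,"z": 8.1,"turn": 0,"hand": 2},
    {"x": 0.1,"y": 0,"z": 8.1,"turn": 0,"hand": 2},
    {"x": 0.1,"y": 0,"z": 8.1,"turn": 0,"hand": 2}
  ]
}}

```text
clock: 8.02
ee_pos: [0.6005, 0.0328, 0.2883]
tool_rot: [[0.037, 0.999, 0.004], [0.999, -0.037, 0.001], [0.001, 0.004, -1.0]]
contact_force: [-1.5, 2.0, 6.6]
width: 0.313
```

```bash
cat > plan.py <<'E'
# offsets (cm, tool axes) for the next crank steps; args: current knob angle deg (commanded), step deg, n, cx, cy
import sys; from h import *
s=sensors.sense(); R=np.array(s["tool_rot"]); e=np.array(s["ee_pos"]); f=np.array(s["contact_force"])
a,st,n,cx,cy=[float(v) for v in sys.argv[1:6]]; C=np.array([cx,cy])
v=e[:2]-C; th=np.arctan2(v[1],v[0]); tan=np.array([np.sin(th),-np.cos(th)]); rad=np.array([np.cos(th),np.sin(th)])
print("ang",np.degrees(th).round(1),"r",np.linalg.norm(v).round(4),"z",e[2].round(4),"Ftan",(-f[:2]@tan).round(2),"Frad",(f[:2]@rad).round(2),"F",f.round(1),"t",s["clock"])
r=.07; p0=r*np.array([np.cos(np.radians(a)),np.sin(np.radians(a))])
for k in range(1,int(n)+1):
    b=np.radians(a-st*k); d=np.array([*(r*np.array([np.cos(b),np.sin(b)])-p0),0]); t=R.T@d*100; print(round(a-st*k,1),t[:2].round(2).tolist())
E
python3 plan.py 104 15 12 .617 -.036
```

```text
ang 103.5 r 0.0708 z 0.2883 Ftan 0.98 Frad 2.25 F [-1.5  2.   6.6] t 8.0167
89.0 [0.27, 1.81]
74.0 [0.07, 3.62]
59.0 [-0.59, 5.32]
44.0 [-1.68, 6.8]
29.0 [-3.1, 7.94]
14.0 [-4.78, 8.67]
-1.0 [-6.58, 8.94]
-16.0 [-8.4, 8.74]
-31.0 [-10.1, 8.08]
-46.0 [-11.57, 6.99]
-61.0 [-12.72, 5.57]
-76.0 [-13.45, 3.89]
```

{"method": "move_arm", "body": {
  "series": [
    {"x": 0.14,"y": 0.9,"z": -0.2,"turn": 0,"hand": 2},
    {"x": 0.27,"y": 1.8,"z": -0.2,"turn": 0,"hand": 2},
    {"x": 0.2,"y": 2.7,"z": -0.2,"turn": 0,"hand": 2},
    {"x": 0.07,"y": 3.62,"z": -0.2,"turn": 0,"hand": 2},
    {"x": -0.25,"y": 4.5,"z": -0.2,"turn": 0,"hand": 2},
    {"x": -0.59,"y": 5.32,"z": -0.2,"turn": 0,"hand": 2}
  ]
}}

```text
clock: 8.52
ee_pos: [0.6528, 0.0264, 0.2884]
tool_rot: [[0.036, 0.999, 0.001], [0.999, -0.036, 0.003], [0.003, 0.001, -1.0]]
contact_force: [-2.9, 6.7, 1.4]
width: 0.311
```

```bash
python3 plan.py 59 15 12 .617 -.036
```

```text
ang 60.1 r 0.072 z 0.2884 Ftan 5.83 Frad 4.38 F [-2.9  6.7  1.4] t 8.5167
44.0 [-1.09, 1.47]
29.0 [-2.51, 2.61]
14.0 [-4.19, 3.34]
-1.0 [-6.0, 3.61]
-16.0 [-7.81, 3.41]
-31.0 [-9.51, 2.74]
-46.0 [-10.98, 1.65]
-61.0 [-12.12, 0.22]
-76.0 [-12.85, -1.45]
-91.0 [-13.12, -3.26]
-106.0 [-12.92, -5.08]
-121.0 [-12.25, -6.78]
```

{"method": "move_arm", "body": {
  "series": [
    {"x": -0.5,"y": 0.76,"z": 0,"turn": 0,"hand": 2},
    {"x": -1.09,"y": 1.47,"z": 0,"turn": 0,"hand": 2},
    {"x": -1.78,"y": 2.08,"z": 0,"turn": 0,"hand": 2},
    {"x": -2.51,"y": 2.61,"z": 0,"turn": 0,"hand": 2},
    {"x": -3.33,"y": 3.02,"z": 0,"turn": 0,"hand": 2},
    {"x": -4.19,"y": 3.34,"z": 0,"turn": 0,"hand": 2},
    {"x": -5.09,"y": 3.52,"z": 0,"turn": 0,"hand": 2},
    {"x": -6.0,"y": 3.61,"z": 0,"turn": 0,"hand": 2},
    {"x": -6.91,"y": 3.56,"z": 0,"turn": 0,"hand": 2},
    {"x": -7.81,"y": 3.41,"z": 0,"turn": 0,"hand": 2},
    {"x": -8.68,"y": 3.13,"z": 0,"turn": 0,"hand": 2},
    {"x": -9.51,"y": 2.74,"z": 0,"turn": 0,"hand": 2}
  ]
}}

```text
clock: 9.52
ee_pos: [0.6781, -0.0717, 0.2885]
tool_rot: [[0.037, 0.999, 0.005], [0.999, -0.037, -0.0], [0.0, 0.005, -1.0]]
contact_force: [7.7, 1.9, -2.1]
width: 0.311
```

```bash
python3 plan.py -31 15 12 .617 -.036
```

```text
ang -30.3 r 0.0708 z 0.2885 Ftan 5.52 Frad 5.69 F [ 7.7  1.9 -2.1] t 9.5167
-46.0 [-1.47, -1.08]
-61.0 [-2.61, -2.51]
-76.0 [-3.34, -4.19]
-91.0 [-3.62, -5.99]
-106.0 [-3.42, -7.81]
-121.0 [-2.75, -9.51]
-136.0 [-1.67, -10.98]
-151.0 [-0.24, -12.12]
-166.0 [1.44, -12.85]
-181.0 [3.24, -13.13]
-196.0 [5.06, -12.93]
-211.0 [6.76, -12.26]
```

{"method": "move_arm", "body": {
  "series": [
    {"x": -1.47,"y": -1.08,"z": 0,"turn": 0,"hand": 2},
    {"x": -2.61,"y": -2.51,"z": 0,"turn": 0,"hand": 2},
    {"x": -3.34,"y": -4.19,"z": 0,"turn": 0,"hand": 2},
    {"x": -3.62,"y": -5.99,"z": 0,"turn": 0,"hand": 2},
    {"x": -3.42,"y": -7.81,"z": 0,"turn": 0,"hand": 2},
    {"x": -2.75,"y": -9.51,"z": 0,"turn": 0,"hand": 2},
    {"x": -1.67,"y": -10.98,"z": 0,"turn": 0,"hand": 2},
    {"x": -0.24,"y": -12.12,"z": 0,"turn": 0,"hand": 2},
    {"x": 1.44,"y": -12.85,"z": 0,"turn": 0,"hand": 2},
    {"x": 3.24,"y": -13.13,"z": 0,"turn": 0,"hand": 2}
  ]
}}

```text
clock: 10.35
ee_pos: [0.5482, -0.0343, 0.2884]
tool_rot: [[0.038, 0.999, 0.008], [0.999, -0.038, -0.001], [-0.001, 0.008, -1.0]]
contact_force: [23.1, -5.9, -13.3]
width: 0.309
```

```bash
python3 plan.py -181 10 12 .617 -.036
```

```text
ang 178.6 r 0.0688 z 0.2884 Ftan 5.31 Frad -23.27 F [ 23.1  -5.9 -13.3] t 10.35
-191.0 [1.22, 0.08]
-201.0 [2.4, 0.37]
-211.0 [3.52, 0.86]
-221.0 [4.53, 1.54]
-231.0 [5.41, 2.39]
-241.0 [6.13, 3.37]
-251.0 [6.67, 4.47]
-261.0 [7.01, 5.64]
-271.0 [7.15, 6.85]
-281.0 [7.06, 8.07]
-291.0 [6.77, 9.25]
-301.0 [6.28, 10.37]
```

Radial load has built up (23 N), and a circle fit puts the centre at (0.618,-0.035), so I'll shift the path +1.2 mm in x.

{"method": "move_arm", "body": {
  "series": [
    {"x": 0.6,"y": 0.12,"z": 0.05,"turn": 0,"hand": 2},
    {"x": 1.22,"y": 0.2,"z": 0.1,"turn": 0,"hand": 2},
    {"x": 2.4,"y": 0.49,"z": 0.1,"turn": 0,"hand": 2},
    {"x": 3.52,"y": 0.98,"z": 0.1,"turn": 0,"hand": 2},
    {"x": 4.53,"y": 1.66,"z": 0.1,"turn": 0,"hand": 2},
    {"x": 5.41,"y": 2.51,"z": 0.1,"turn": 0,"hand": 2}
  ]
}}

```text
clock: 10.85
ee_pos: [0.5735, 0.0186, 0.2883]
tool_rot: [[0.038, 0.999, 0.001], [0.999, -0.038, -0.001], [-0.001, 0.001, -1.0]]
contact_force: [-2.9, -4.8, 5.5]
width: 0.308
```

```bash
python3 plan.py -231 10 12 .618 -.035
```

```text
ang 129.7 r 0.0697 z 0.2883 Ftan 5.32 Frad -1.85 F [-2.9 -4.8  5.5] t 10.85
-241.0 [0.72, 0.98]
-251.0 [1.26, 2.08]
-261.0 [1.6, 3.25]
-271.0 [1.73, 4.46]
-281.0 [1.65, 5.68]
-291.0 [1.36, 6.87]
-301.0 [0.87, 7.98]
-311.0 [0.19, 9.0]
-321.0 [-0.66, 9.88]
-331.0 [-1.64, 10.6]
-341.0 [-2.74, 11.14]
-351.0 [-3.91, 11.48]
```

{"method": "move_arm", "body": {
  "series": [
    {"x": 0.72,"y": 0.98,"z": -0.05,"turn": 0,"hand": 2},
    {"x": 1.26,"y": 2.08,"z": -0.05,"turn": 0,"hand": 2},
    {"x": 1.6,"y": 3.25,"z": -0.05,"turn": 0,"hand": 2},
    {"x": 1.73,"y": 4.46,"z": -0.05,"turn": 0,"hand": 2}
  ]
}}

```text
clock: 11.18
ee_pos: [0.6187, 0.0353, 0.2883]
tool_rot: [[0.037, 0.999, 0.0], [0.999, -0.037, 0.0], [0.0, 0.0, -1.0]]
contact_force: [-4.7, 0.0, 3.8]
width: 0.314
```

```bash
python3 plan.py -271 10 12 .618 -.035
```

```text
ang 89.4 r 0.0703 z 0.2883 Ftan 4.69 Frad -0.02 F [-4.7  0.   3.8] t 11.1833
-281.0 [-0.08, 1.22]
-291.0 [-0.38, 2.4]
-301.0 [-0.87, 3.52]
-311.0 [-1.55, 4.53]
-321.0 [-2.4, 5.41]
-331.0 [-3.38, 6.13]
-341.0 [-4.48, 6.67]
-351.0 [-5.65, 7.01]
-361.0 [-6.86, 7.14]
-371.0 [-8.08, 7.05]
-381.0 [-9.26, 6.76]
-391.0 [-10.38, 6.27]
```

{"method": "move_arm", "body": {
  "series": [
    {"x": -0.08,"y": 1.22,"z": 0,"turn": 0,"hand": 2},
    {"x": -0.38,"y": 2.4,"z": 0,"turn": 0,"hand": 2},
    {"x": -0.87,"y": 3.52,"z": 0,"turn": 0,"hand": 2}
  ]
}}

```text
clock: 11.43
ee_pos: [0.654, 0.0259, 0.2884]
tool_rot: [[0.036, 0.999, 0.001], [0.999, -0.036, 0.002], [0.002, 0.001, -1.0]]
contact_force: [-4.1, 3.3, 3.0]
width: 0.313
```

```bash
python3 plan.py -301 10 3 .618 -.035; python3 - <<'E'
from h import *
p,d,P,K,T=snap("scene"); save(p,"foot.png",(215,120,330,260),4)
E
```

```text
ang 59.4 r 0.0707 z 0.2884 Ftan 5.23 Frad 0.72 F [-4.1  3.3  3. ] t 11.4333
-311.0 [-0.68, 1.01]
-321.0 [-1.53, 1.89]
-331.0 [-2.51, 2.61]
```

{"method": "move_arm", "body": {
  "series": [
    {"x": -0.68,"y": 1.01,"z": 0,"turn": 0,"hand": 2},
    {"x": -1.53,"y": 1.89,"z": 0,"turn": 0,"hand": 2},
    {"x": -2.51,"y": 2.61,"z": 0,"turn": 0,"hand": 2}
  ]
}}

```text
clock: 11.73
ee_pos: [0.6796, 0.0001, 0.2884]
tool_rot: [[0.036, 0.999, 0.003], [0.999, -0.036, 0.002], [0.002, 0.003, -1.0]]
contact_force: [-0.1, 6.4, 2.7]
width: 0.314
```

```bash
python3 plan.py -331 10 3 .618 -.035
```

```text
ang 29.7 r 0.0709 z 0.2884 Ftan 5.56 Frad 3.09 F [-0.1  6.4  2.7] t 11.7333
-341.0 [-1.1, 0.54]
-351.0 [-2.27, 0.87]
-361.0 [-3.48, 1.0]
```

{"method": "move_arm", "body": {
  "series": [
    {"x": -1.1,"y": 0.54,"z": 0,"turn": 0,"hand": 2},
    {"x": -2.27,"y": 0.87,"z": 0,"turn": 0,"hand": 2},
    {"x": -3.48,"y": 1.0,"z": 0,"turn": 0,"hand": 2}
  ]
}}

```text
clock: 11.98
ee_pos: [0.6889, -0.0357, 0.2884]
tool_rot: [[0.036, 0.999, 0.004], [0.999, -0.036, 0.002], [0.002, 0.004, -1.0]]
contact_force: [3.0, 5.5, 0.3]
width: 0.314
```

```bash
python3 plan.py -361 10 3 .618 -.035
```

```text
ang -0.5 r 0.0709 z 0.2884 Ftan 5.54 Frad 2.95 F [3.  5.5 0.3] t 11.9833
-371.0 [-1.22, -0.08]
-381.0 [-2.4, -0.38]
-391.0 [-3.52, -0.87]
```

{"method": "move_arm", "body": {
  "series": [
    {"x": -1.22,"y": -0.08,"z": 0,"turn": 0,"hand": 2},
    {"x": -2.4,"y": -0.38,"z": 0,"turn": 0,"hand": 2},
    {"x": -3.52,"y": -0.87,"z": 0,"turn": 0,"hand": 2}
  ]
}}

```text
clock: 12.23
ee_pos: [0.6786, -0.0714, 0.2884]
tool_rot: [[0.037, 0.999, 0.004], [0.999, -0.037, 0.001], [0.001, 0.004, -1.0]]
contact_force: [2.4, 4.7, 1.6]
width: 0.308
```

```bash
python3 plan.py -391 10 3 .618 -.035
```

```text
ang -31.0 r 0.0707 z 0.2884 Ftan 5.24 Frad -0.35 F [2.4 4.7 1.6] t 12.2333
-401.0 [-1.01, -0.68]
-411.0 [-1.89, -1.53]
-421.0 [-2.61, -2.51]
```

{"method": "move_arm", "body": {
  "series": [
    {"x": -1.01,"y": -0.68,"z": 0,"turn": 0,"hand": 2},
    {"x": -1.89,"y": -1.53,"z": 0,"turn": 0,"hand": 2},
    {"x": -2.61,"y": -2.51,"z": 0,"turn": 0,"hand": 2}
  ]
}}

```text
clock: 12.48
ee_pos: [0.6527, -0.0961, 0.2884]
tool_rot: [[0.037, 0.999, 0.005], [0.999, -0.037, 0.001], [0.002, 0.005, -1.0]]
contact_force: [8.1, 8.0, -1.5]
width: 0.312
```

```bash
python3 plan.py -421 10 3 .618 -.035
```

```text
ang -60.4 r 0.0703 z 0.2884 Ftan 10.99 Frad -2.93 F [ 8.1  8.  -1.5] t 12.4833
-431.0 [-0.54, -1.1]
-441.0 [-0.88, -2.27]
-451.0 [-1.01, -3.48]
```

The effort has jumped to about 11 N. I'll hold for one row to confirm before releasing.

{"method": "move_arm", "body": {
  "series": [
    {"x": 0,"y": 0,"z": 0,"turn": 0,"hand": 2}
  ]
}}

```text
clock: 12.57
ee_pos: [0.6511, -0.097, 0.2884]
tool_rot: [[0.038, 0.999, 0.003], [0.999, -0.038, 0.001], [0.001, 0.003, -1.0]]
contact_force: [-1.3, 1.6, -1.0]
width: 0.314
```

```bash
python3 plan.py -421 5 2 .618 -.035
```

```text
ang -61.9 r 0.0703 z 0.2884 Ftan -0.44 Frad -2.0 F [-1.3  1.6 -1. ] t 12.5667
-426.0 [-0.29, -0.54]
-431.0 [-0.54, -1.1]
```

{"method": "move_arm", "body": {
  "series": [
    {"x": -0.13,"y": -0.22,"z": 0,"turn": 0,"hand": 2}
  ]
}}

```text
clock: 12.65
ee_pos: [0.6503, -0.0973, 0.2884]
tool_rot: [[0.037, 0.999, 0.005], [0.999, -0.037, 0.001], [0.001, 0.005, -1.0]]
contact_force: [10.8, 5.9, -1.2]
width: 0.314
```

```bash
python3 plan.py -423 5 1 .618 -.035
```

```text
ang -62.6 r 0.0702 z 0.2884 Ftan 12.25 Frad -0.27 F [10.8  5.9 -1.2] t 12.65
-428.0 [-0.27, -0.55]
```

12.2 N again on a small step, which is about twice the free-running effort. I'll stop here, let go and rise.

{"method": "move_arm", "body": {
  "series": [
    {"x": 0.06,"y": 0.08,"z": 0,"turn": 0,"hand": 3.5},
    {"x": 0.06,"y": 0.08,"z": 0,"turn": 0,"hand": 5},
    {"x": 0.06,"y": 0.08,"z": 0,"turn": 0,"hand": 6},
    {"x": 0.06,"y": 0.08,"z": 0,"turn": 0,"hand": 6},
    {"x": 0.06,"y": 0.08,"z": 0,"turn": 0,"hand": 6},
    {"x": 0.06,"y": 0.08,"z": -2,"turn": 0,"hand": 6},
    {"x": 0.06,"y": 0.08,"z": -5,"turn": 0,"hand": 6},
    {"x": 0.06,"y": 0.08,"z": -8,"turn": 0,"hand": 6},
    {"x": 0.06,"y": 0.08,"z": -11,"turn": 0,"hand": 6},
    {"x": 0.06,"y": -4,"z": -12,"turn": 0,"hand": 6},
    {"x": 0.06,"y": -8,"z": -12,"turn": 0,"hand": 6},
    {"x": 0.06,"y": -12,"z": -12,"turn": 0,"hand": 6}
  ]
}}

```text
clock: 13.65
ee_pos: [0.5286, -0.0931, 0.4071]
tool_rot: [[0.038, 0.999, 0.001], [0.999, -0.038, -0.0], [-0.0, 0.001, -1.0]]
contact_force: [0.1, -0.5, 1.3]
width: 0.705
```

{"method": "move_arm", "body": {
  "series": [
    {"x": 3,"y": -3,"z": 0,"turn": 0,"hand": 6},
    {"x": 7,"y": -6,"z": 0,"turn": 0,"hand": 6},
    {"x": 11,"y": -9,"z": 0,"turn": 0,"hand": 6},
    {"x": 15,"y": -11,"z": 0,"turn": 0,"hand": 6},
    {"x": 19,"y": -11,"z": 0,"turn": 0,"hand": 6},
    {"x": 23,"y": -11,"z": 0,"turn": 0,"hand": 6},
    {"x": 27,"y": -11,"z": 0,"turn": 0,"hand": 6},
    {"x": 30,"y": -11,"z": 0,"turn": 0,"hand": 6},
    {"x": 30,"y": -11,"z": 0,"turn": 0,"hand": 6},
    {"x": 30,"y": -11,"z": 0,"turn": 0,"hand": 6},
    {"x": 30,"y": -11,"z": 0,"turn": 0,"hand": 6}
  ]
}}

```text
clock: 14.57
ee_pos: [0.4303, 0.2109, 0.4067]
tool_rot: [[0.037, 0.999, -0.0], [0.999, -0.037, -0.001], [-0.001, -0.0, -1.0]]
contact_force: [0.8, -0.5, -0.6]
width: 0.703
```

```bash
python3 - <<'E'
from h import *
p,d,P,K,T=snap("scene"); p2,d2,P2,_,_=snap("top")
a=cv2.resize(p[100:292,170:394],None,fx=1.78,fy=1.78); b=cv2.resize(p2[60:252,190:414],None,fx=1.78,fy=1.78)
save(np.hstack([a,b]),"fin.png")
Z=P2[...,2]; m=(Z>.018)&(Z<.04)&(P2[...,0]>.46)&(P2[...,0]<.60)&(abs(P2[...,1]+.03)<.07)
print(cv2.minAreaRect(P2[m][:,:2].astype(np.float32)),m.sum(),np.median(Z[m]))
c=(Z>.055)&(Z<.085)&(P2[...,0]>.45)&(P2[...,0]<.56)&(abs(P2[...,1]+.03)<.05); print("cleat",cv2.minAreaRect(P2[c][:,:2].astype(np.float32)) if c.sum()>5 else c.sum())
h=cv2.cvtColor(p2,cv2.COLOR_RGB2HSV); k=((h[...,0]<6)|(h[...,0]>174))&(h[...,1]>120)&(Z>.28)&(Z<.33)&(P2[...,0]>.5)&(P2[...,0]<.75); print("knob",P2[k].mean(0))
t0=np.load("top.npz")["p"].astype(int); D=np.abs(t0-p2).max(-1)>60
for n,(u0,v0,u1,v1) in dict(hammer=(135,108,170,192),can=(385,155,430,190),bigboard=(65,210,165,272),pan=(328,195,405,250)).items(): print(n,D[v0:v1,u0:u1].mean().round(3))
s=sensors.sense();print(s["clock"],s["ee_pos"],np.round(s["contact_force"],1))
E
```

```text
((0.5378317832946777, -0.030561134219169617), (0.09024623036384583, 0.12443487346172333), 89.7472915649414) 894 0.02910710696598151
cleat ((0.5006958246231079, -0.029518557712435722), (0.02822447568178177, 0.050060924142599106), 89.70377349853516)
knob [ 0.64584725 -0.09454083  0.30032141]
hammer 0.362
can 0.0
bigboard 0.377
pan 0.0
14.6667 [0.43062187 0.20987624 0.4069379 ] [ 0.7 -0.   0.7]
```

View pics/fin.png

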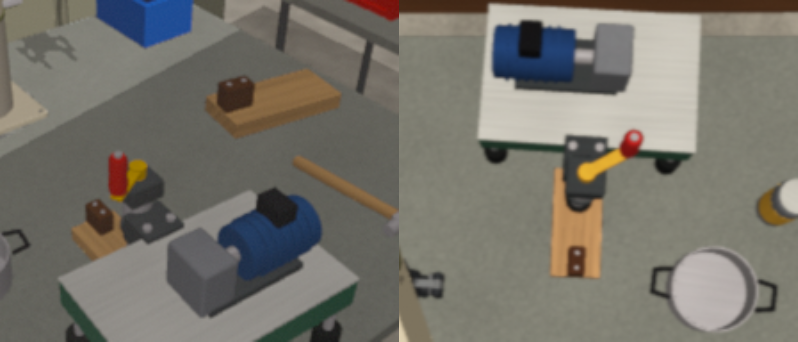

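The final view shows the board lying flat with its cleat at top-crop (577,262), its bare wood running under the leg, and the knob free. In the top image the arm covers the hammer and big board, so I'll check the hammer in the scene image and then hand in.

```bash
python3 - <<'E'
from h import *
p,d,P,K,T=snap("scene"); D=np.abs(np.load("scene.npz")["p"].astype(int)-p).max(-1)>40
print("hammer",D[183:232,330:410].mean().round(3),"pan/can",D[225:325,108:190].mean().round(3))
print(ticket.sign_off(), sensors.sense()["clock"])
E
```

```text
hammer 0.0 pan/can 0.0
the job is handed in; nothing more can be done
the job is handed in; nothing more can be done
```

The sole board lies flat under the crank leg and the foot bears firmly on it. I handed the job in at about 15 s on the robot clock.

- **Board:** I used the smaller board, about 200 x 90 mm; the larger one was a decoy. In the last picture the leg axis is about 117 mm ahead of the cleat's middle and within about 5 mm of the board's middle line. The whole foot should therefore be on bare wood.
- **Crank:** I wound it clockwise about 526°. The effort ran at about 5.3 N, then rose to 11.0 N, and a small confirming step read 12.2 N, inside the 10 to 13 N band. I stopped there, released the handle and moved the arm clear.
- **Pan, can and hammer:** The final comparison with the starting scene picture showed no change in any of them. In the final top view the arm covered the hammer, so that check rests on the scene camera alone.
- **What went off plan:**
  - The first move call was refused for a missing field and nothing moved.
  - The crank centre was first about 1 mm off, which built up about 23 N of sideways load on the handle partway round. I corrected the path and it cleared.
  - I did not see the foot's contact with the board directly. It is inferred from the rise in effort and the winding distance, which puts the foot's starting height at about 73 mm, within the stated range.

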